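Close the hosel clamp and start its star knob without crossing the thread

TASK

Clamp the golf iron that lies in the hosel fixture: swing the blue leaf down over its hosel, press the black star knob gently onto its thread and turn it backward (anticlockwise) until you feel the thread start drop in, then turn it clockwise, letting the thread draw it down, until the knob is fully home and tight. Do not force the knob against the thread, and leave the iron, the pin jar and the roll of tape where they lie.

Things in the scene. Friction and masses are not known exactly. Their poses are not given: they have to be found in the camera images.
- fixture: hosel clamp on the bench: grey plate 180 x 150 x 12 mm with a threaded steel post (at x = -55 mm, y = 0), a steel hinge block and a blue leaf over them. Origin on the bench under the crossing of leaf and hosel; x runs from the post to the leaf's hinge pin (x = +58 mm, y = 0). The plate spans x -85 to +95 and y -105 to +45 mm
- leaf_hinge (a point): middle of the leaf's hinge pin, 45 mm above the bench; the pin lies along the fixture's y axis
- leaf (a joint): opening of the blue leaf (rad): 0 = shut, level, on its stop; grows as its knob end swings up and over towards the hinge. A bar 26 mm wide, 10 mm thick; shut, its top is 50 mm above the bench. Its stiff hinge stays where it is left. From about 0.04 rad down a sprung pad under its middle bears on the hosel; some 4 N at the knob end push it right down
- knob_grip (a point): point on the axis (z) of the black six-lobed star knob, half-way up its lobes; 44 mm across, 27 mm tall (13.5 mm above and below this point). Captive on the leaf, 113 mm from the hinge pin; with the leaf shut and the knob up this point is 83 mm above the bench, 33 mm above the leaf's top, and straight above the threaded post
- spindle (a joint): how far the knob is pressed or drawn down through the leaf (m): 0 = up, held by a spring (about 1 N, and 0.3 N more a mm). With the leaf shut: 0.004 to 0.009 = its two lugs ride on the thread crests; about 0.011 to 0.014 = dropped in at the thread starts; 0.0149 = home, collar hard on the leaf
- knob (a joint): turn of the star knob (rad), growing clockwise seen from above (forward); it turns freely while up. Dropped in at the thread starts, it needs another 1.3 to 1.8 rad forward, on which the thread draws it down 2.7 mm a rad; it is home where it goes tight (over 0.25 N m) at the end of the groove
- post_top (a point): centre of the mouth of the threaded post, 31 mm above the bench, 37 mm wide. Right-hand two-start thread, starts unseen. The lugs land on a crest 0.3 to 1.5 rad forward of its start: forward they butt on a stop dog; backward, under a few N more than the springs, they climb and drop 7 mm off the end if the press follows; a dog stops them 0.5 rad on
- hosel_mid (a point): middle of the silver iron's hosel (round steel stub, 13 mm thick, 66 mm long, level), lying in the fixture's saddle under the leaf, 19 mm above the bench; the iron is loose, its blade lies on the plate
- jar_mid (a point): middle of the glass pin jar with teal lid, 56 mm wide and 74 mm tall, a bystander
- tape_mid (a point): middle of the roll of masking tape lying flat, 96 mm wide and 25 mm tall, a bystander

How it is judged (in metres and radians):
On the way, in this order (a step that is already met when the one before it is completed fails the run):
1. the leaf is swung down onto the hosel, its knob not yet in the thread (value of joint leaf below 0.05 rad and value of joint spindle below 0.0103 m), for 0.1 s.
2. with the leaf down, the knob has dropped in at the thread start (value of joint leaf below 0.05 rad and value of joint spindle between 0.0109 and 0.0143 m), for 0.1 s.
At the end, for the whole second after the job is handed in: the leaf is shut (within 0.012 rad of its stop), the knob is screwed home (spindle within 0.5 mm of the end of its travel), the leaf's pad bears on the hosel with more than 7 N, and the iron's hosel is within 6 mm of where it lay (value of joint leaf below 0.012 rad and value of joint spindle above 0.0144 m and contact force between leaf and iron above 7 N and distance of hosel_mid from where it was at the start of the episode below 0.006 m); the robot touches nothing.
It fails at once if before it is home, the knob is pressed or wrenched against the thread with more than 60 N (contact force between knob and fixture above 60 N and value of joint spindle below 0.0143 m).
It fails at once if the iron is shifted by more than 8 mm (distance of hosel_mid from where it was at the start of the episode above 0.008 m).
It fails at once if the pin jar or the roll of tape is moved by more than 15 mm (distance of any of jar_mid, tape_mid from where it was at the start of the episode above 0.015 m).
It also fails if it takes over 61 s, if anything falls off the work surface, if the arm or the gripper's body presses on something with over 40 N, if the wrist force passes 120 N, or if a joint passes its speed limit or range.

ROBOT

A 6-joint arm with a two-finger parallel gripper is mounted at the origin on the work surface; the furniture and walls round the work are solid. World frame = base frame: x ahead of the robot, y to its left, z up, the work surface at z = 0. Lengths are in mm, angles in rad, forces in N, time in s.
With the tool pointing down it reaches from about 325 to 925 mm from the base axis. Payload 3.1 kg.
Tool frame: the origin (TCP) lies midway between the tips of the shut fingers; the grasp point (between the pads) lies 19 mm behind it (robot.grasp_offset is the distance from the TCP to the grasp point, in mm); z points along the fingers, y is the line along which they close (so a half turn about z gives the same grasp; the last joint's range is limited). The gripper opens to 85 mm and grips with 20 to 120 N. Pads are 22 mm wide; open, the fingers measure 114 mm over their backs; the gripper's body (76 mm by 85 mm) begins 54 mm behind the grasp point. The pads swing forward as they close: fully open they stand 13 mm farther back than shut.
Start: joints at [-1.453, 0.217, 1.613, -0, 1.311, -0.112], TCP at [142.385, -608.577, 204] pointing down, gripper open.
Joint ranges: [-2.75, 2.75], [-0.78, 2.1], [0.31, 2.55], [-1.13, 4.27], [0.13, 2.63], [-2.58, 2.58]. Speed limits (rad/s): [2.79, 2.79, 3.14, 3.14, 3.14, 3.14].

INTERFACE

Orientations are given as a unit quaternion [x, y, z, w].
In Python, from workcell import robot gives the robot as it stands. The module is installed in compiled form; this text tells all that it offers.
- The arm moves only by the tool arm_command, never from a script. Its argument "commands" is a list of rows, each a list of 4 numbers: the shift along the tool's x, y, z in cm, then the turn about the tool's z in rad. A call has 1 to 20 rows; each row shifts and turns the commanded pose from where the row before left it, along the tool's axes as they then stand; what a row does not reach is not made up. A row lasts 1/8 s, in which the tool goes at most 62.5 mm and 10.7 degrees, less where a joint would pass 70% of its speed; a pose out of reach is approached as far as the arm can. A call is refused whole if a number of a shift passes 6.25 or a number of a turn 0.188, either way. A call with a gripper value outside its range is refused whole. "gripper" is the opening in per cent of the stroke, from 0 (shut) to 100 (fully open), set as the call begins (left out, the last holds). The fingers move at their own pace and stop on an object; the grip force is fixed at half the most. Time passes only in rows, so rows that do not move let the fingers close. It gives the time, the measured TCP pose, the force, the opening and the grip force at its end, in the units of the state.
- robot.state(): the state, without advancing time (a new reading comes with each control period).
- robot.capture(name): name is "scene" or "side" or "wrist"; returns (picture, depth): 420x560x3 uint8, red, green, blue; 420x560 float32, mm along the optical axis (not along the pixel's ray), 0 where there is no reading.
- robot.calibration(name): a dict with "camera_matrix" (3x3 intrinsics, pixels), "k1" (the pictures are not rectified: a ray, as slopes to the right and down, at radius r is drawn at 1 + k1 r^2 times it, then the intrinsics apply), "origin" and "attitude" of the camera in the world; the wrist camera has in their place "hand_eye" (4x4, takes a point from camera to tool coordinates, whose origin is the TCP and whose axes are the flange's). Camera axes: x right, y up, looking along -z (the intrinsics and any distortion apply to the point x, -y, -z); pixel columns grow to the right and rows downward; lengths in mm; the calibration is good to about 2 mm. A picture is of the moment at which its call begins: read the wrist's pose just before it. calibration takes no time and is no camera call.
- robot.job_done(): hands the job in; it is judged then, once.
The state is a dict: "time": time; "q": joint angles; "dq": joint speeds; "joint_efforts": joint torques, N m; "eef_pos": TCP position; "orientation": TCP orientation; "wrist_force": force on the tool from outside, world axes, zero at the start; "moment": the same for the moment, N m; "gripper_width": opening from 0.0 (shut) to 1.0 (fully open); "gripper_force": force on a finger pad.
Only numpy, scipy, OpenCV 4.12 (cv2) and the standard library are available. Lean on these libraries where they do the work, as an engineer would, in place of code of your own. Each camera call takes 0.05 s, during which the arm holds its last target. There are 200 camera calls.

## Working session

There is one attempt and no reset: what is moved stays moved. The work goes in short steps, Python scripts to look and compute and a tool call to move; the robot and the scene stay as the last step left them, time stands still between calls to the robot, and variables do not carry over. Pictures are saved under pics/ and viewed, at most 10 in all, crops included, and the job is handed in when it is done.

Besides the shell and the picture viewer there is one more tool, called after ">>>" as name(argument=value, ...), one argument or row to a line, values as JSON. arm_command: Moves the arm, as the interface text tells. Its arguments: {"type":"object","properties":{"commands":{"type":"array","items":{"type":"array","items":{"type":"number"}}},"gripper":{"type":"number"}},"required":["commands"]}

```bash
mkdir -p pics
cat > h.py <<'E'
from workcell import robot
import numpy as np, cv2
from scipy.spatial.transform import Rotation as R
def cam(n):
    c=robot.calibration(n); s=robot.state()
    K=np.array(c["camera_matrix"]); k1=c["k1"]
    if "hand_eye" in c:
        H=np.array(c["hand_eye"]); T=np.eye(4); T[:3,:3]=R.from_quat(s["orientation"]).as_matrix(); T[:3,3]=s["eef_pos"]; M=T@H
    else:
        M=np.eye(4); A=np.array(c["attitude"]); M[:3,:3]=A if A.shape==(3,3) else R.from_quat(A).as_matrix(); M[:3,3]=c["origin"]
    return K,k1,M
def ray(C,u,v):
    K,k1,M=C
    p=cv2.undistortPoints(np.array([[[u,v]]],float),K,np.array([k1,0,0,0,0.]))[0,0]
    # undistort is iterative; good for small k1
    return M[:3,3],M[:3,:3]@np.array([p[0],-p[1],-1.])
def onz(C,u,v,z):
    o,d=ray(C,u,v); return o+d*(z-o[2])/d[2]
def cloud(C,D):
    K,k1,M=C; h,w=D.shape
    uv=np.stack(np.meshgrid(np.arange(w),np.arange(h)),-1).reshape(-1,1,2).astype(float)
    p=cv2.undistortPoints(uv,K,np.array([k1,0,0,0,0.])).reshape(-1,2); d=D.reshape(-1,1)
    P=np.c_[p[:,:1]*d,-p[:,1:]*d,-d]
    return (P@M[:3,:3].T+M[:3,3]).reshape(h,w,3)
E
python3 - <<'E'
from h import *
ims=[]
for n in ("scene","side","wrist"):
    C=cam(n); im,D=robot.capture(n); np.savez(f"{n}.npz",im=im,D=D,K=C[0],k1=C[1],M=C[2])
    cv2.imwrite(f"pics/{n}0.png",im[:,:,::-1]); print(n,C[2].round(2),C[0][0],C[1])
print(robot.state())
E
```

```text
scene [[-4.5000e-01  7.8000e-01 -4.3000e-01  4.8870e+01]
 [-8.9000e-01 -4.0000e-01  2.1000e-01  3.5533e+02]
 [-1.0000e-02  4.8000e-01  8.8000e-01  9.9112e+02]
 [ 0.0000e+00  0.0000e+00  0.0000e+00  1.0000e+00]] [495.46559886   0.         282.68433093] -0.17400908462355424
side [[ 3.9000e-01 -6.5000e-01  6.5000e-01  1.2348e+03]
 [ 9.2000e-01  2.8000e-01 -2.8000e-01 -1.8214e+02]
 [-0.0000e+00  7.0000e-01  7.1000e-01  8.4600e+02]
 [ 0.0000e+00  0.0000e+00  0.0000e+00  1.0000e+00]] [512.05387545   0.         279.39158132] -0.05349135107539087
wrist [[ 2.3000e-01  9.4000e-01  2.7000e-01  2.0966e+02]
 [-9.7000e-01  2.2000e-01  6.0000e-02 -5.9185e+02]
 [-0.0000e+00 -2.7000e-01  9.6000e-01  3.7244e+02]
 [ 0.0000e+00  0.0000e+00  0.0000e+00  1.0000e+00]] [308.4972298    0.         284.15640011] -0.03304033539606437
{'time': 0.15, 'q': array([-1.45320612e+00,  2.17606636e-01,  1.61459799e+00,  1.83111473e-05,
        1.31130268e+00, -1.12170975e-01]), 'dq': array([ 4.89036443e-04, -6.51259332e-04, -5.21534946e-03, -1.37314411e-03,
       -3.27805300e-05,  3.66014386e-04]), 'joint_efforts': array([-7.71612849e-05, -3.97446871e+01, -3.04414666e+01, -1.79304611e-04,
        5.83301400e-03,  1.51976207e-05]), 'eef_pos': array([ 142.30423447, -607.87598773,  202.93536859]), 'orientation': array([ 9.93408294e-01,  1.14625670e-01,  6.25278591e-06, -9.57344007e-04]), 'wrist_force': array([ 1.07584264, -0.09253903,  0.57581878]), 'moment': array([ 0.02056023, -0.00800046,  0.03883417]), 'gripper_force': 0.0, 'gripper_width': 1.0016019153742934}
```

View pics/scene0.png

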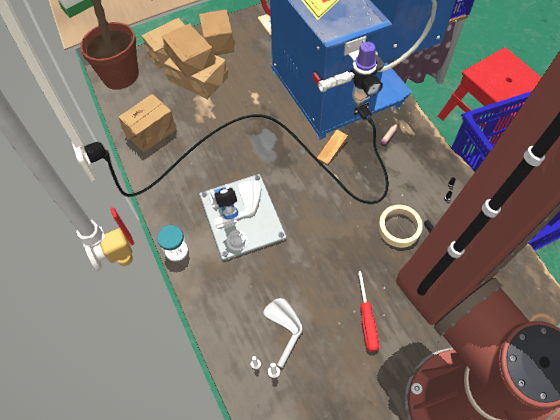

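View pics/side0.png

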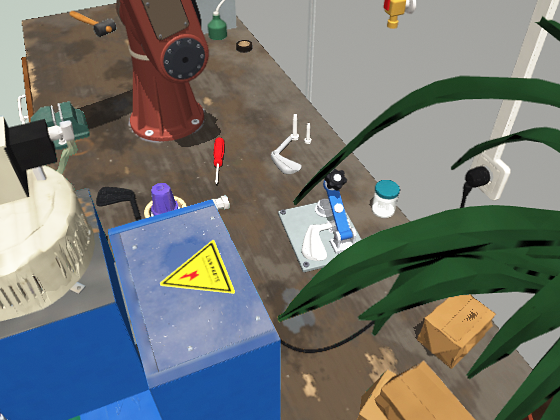

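The scene picture shows the plate with corners near (200,192), (257,175), (286,238) and (223,259). The knob is at about (226,197), the post at about (235,238), the jar at (172,243) and the tape at (401,226). The leaf stands open. In the side view the knob is at (337,180) and the hinge near (345,240).

Run:
```python
from h import *
for n in("scene","side"):
    z=np.load(n+".npz"); C=(z["K"],float(z["k1"]),z["M"]); P=cloud(C,z["D"]); im=z["im"]; 
    hsv=cv2.cvtColor(im,cv2.COLOR_RGB2HSV)
    if n=="scene":
        for uv in((200,192),(257,175),(286,238),(223,259)): print("corner",onz(C,*uv,12).round(0),P[uv[1],uv[0]].round(0))
        sl=(slice(160,270),slice(190,300))
    else: sl=(slice(160,275),slice(275,370))
    p=P[sl].reshape(-1,3); h=hsv[sl].reshape(-1,3)
    blue=(abs(h[:,0]-108.)<15)&(h[:,1]>130)&(h[:,2]>80); dark=(h[:,2]<60)&(p[:,2]>60)
    for nm,m in(("blue",blue&(p[:,2]>20)),("dark",dark)):
        q=p[m]; print(n,nm,m.sum(),np.median(q,0).round(0))
        o=np.argsort(q[:,2]); k=max(1,len(o)//10)
        for i in range(0,len(o),k): print("  ",q[o[i:i+k]].mean(0).round(0))
    im2=cv2.resize(im[sl],None,fx=5,fy=5,interpolation=cv2.INTER_CUBIC); cv2.imwrite(f"pics/{n}c.png",im2[:,:,::-1])
a=cv2.imread("pics/scenec.png");b=cv2.imread("pics/sidec.png")
H=550;b=cv2.resize(b,(int(b.shape[1]*H/b.shape[0]),H));c=np.hstack([a,b]);c=cv2.resize(c,(800,int(c.shape[0]*800/c.shape[1])));cv2.imwrite("pics/crop.png",c)
```

```text
corner [667. 268.  12.] [678. 267.  -5.]
corner [649. 130.  12.] [647. 131.  15.]
corner [471. 144.  12.] [479. 141.  -5.]
corner [488. 288.  12.] [489. 288.   9.]
scene blue 74 [524. 241. 112.]
   [629. 232.  52.]
   [628. 235.  54.]
   [576. 243.  86.]
   [539. 248. 106.]
   [522. 235. 111.]
   [523. 241. 112.]
   [521. 245. 114.]
   [524. 244. 114.]
   [522. 244. 115.]
   [521. 242. 117.]
   [534. 241. 124.]
scene dark 248 [543. 242. 149.]
   [540. 239. 138.]
   [539. 245. 141.]
   [541. 241. 144.]
   [541. 238. 146.]
   [545. 241. 147.]
   [545. 243. 150.]
   [550. 241. 151.]
   [548. 238. 153.]
   [547. 239. 155.]
   [547. 240. 157.]
   [419. 269. 368.]
side blue 544 [596. 229.  70.]
   [632. 227.  48.]
   [624. 228.  53.]
   [617. 227.  58.]
   [607. 228.  63.]
   [599. 230.  68.]
   [592. 229.  73.]
   [575. 228.  83.]
   [565. 233.  91.]
   [556. 234.  96.]
   [546. 230. 103.]
   [1058.  -81.  664.]
side dark 742 [915.  -4. 516.]
   [564. 227. 133.]
   [565. 231. 143.]
   [555. 234. 151.]
   [831.  33. 422.]
   [914. -18. 509.]
   [918. -13. 521.]
   [921.  -8. 530.]
   [924.  -3. 539.]
   [930.   0. 548.]
   [1035.  -42.  574.]
   [1235. -182.  846.]
```

View pics/crop.png

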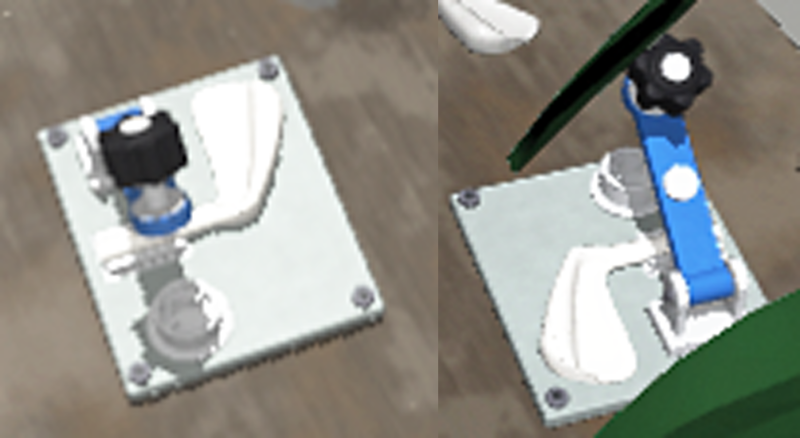

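The crop confirms that fixture x points roughly along world +x, with the post nearer the robot. The leaf is open about 0.5 rad with the knob leaning towards the hinge, and the blade is on the -y side.

Run:
```python
from h import *
z=np.load("scene.npz"); C=(z["K"],float(z["k1"]),z["M"]); P=cloud(C,z["D"])
px=[(200,193),(259,174.5),(286,236.5),(223,257.5)]
W=np.array([onz(C,*p,12)[:2] for p in px]); F=np.array([(95,45),(95,-105),(-85,-105),(-85,45)],float)
print(W.round(0))
fc=F-F.mean(0);wc=W-W.mean(0); a=np.arctan2((fc[:,0]*wc[:,1]-fc[:,1]*wc[:,0]).sum(),(fc*wc).sum())
Rm=np.array([[np.cos(a),-np.sin(a)],[np.sin(a),np.cos(a)]]); t=W.mean(0)-Rm@F.mean(0)
print("yaw",a,"origin",t,"res",(F@Rm.T+t-W).round(1).tolist())
for n,p in(("hinge",(58,0)),("post",(-55,0))): print(n,(Rm@p+t).round(1))
print("tape",onz(C,401,226,25).round(0),"jar",onz(C,172,236,74).round(0))
# corridor heights
Q=P[z["D"]>0].reshape(-1,3)
s=np.array([142,-608.]);e=np.array([540,237.]);d=(e-s)/np.linalg.norm(e-s)
u=(Q[:,:2]-s)@d; v=(Q[:,:2]-s)@np.array([-d[1],d[0]])
for k in range(0,1000,100):
    m=(u>k)&(u<k+100)&(abs(v)<110); print(k,m.sum(),Q[m,2].max().round(0) if m.any() else None)
```

```text
[[665. 269.]
 [648. 125.]
 [475. 143.]
 [491. 286.]]
yaw -0.10583719071294859 origin [567.90469436 236.28483873] res [[2.2, 1.7], [3.3, -3.7], [-2.2, -1.7], [-3.3, 3.6]]
hinge [625.6 230.2]
post [513.2 242.1]
tape [376. -92.  25.] jar [556. 367.  74.]
0 0 None
100 0 None
200 429 5.0
300 151 5.0
400 1114 27.0
500 3012 29.0
600 3899 28.0
700 3923 7.0
800 4063 34.0
900 4047 162.0
```

>>> arm_command(
  commands=[
    [2.87,-3.54,-0.4,0],
    [2.87,-3.54,-0.4,0],
    [2.87,-3.54,-0.4,0],
    [2.87,-3.54,-0.4,0],
    [2.87,-3.54,-0.4,0],
    [2.87,-3.54,-0.4,0],
    [2.87,-3.54,-0.4,0],
    [2.87,-3.54,-0.4,0],
    [2.87,-3.54,-0.4,0],
    [2.87,-3.54,-0.4,0],
    [2.87,-3.54,-0.4,0],
    [2.87,-3.54,-0.4,0],
    [2.87,-3.54,-0.4,0],
    [2.87,-3.54,-0.4,0],
    [2.87,-3.54,-0.4,0],
    [2.87,-3.54,-0.4,0],
    [2.87,-3.54,-0.4,0],
    [2.87,-3.54,-0.4,0],
    [2.87,-3.54,-0.4,0],
    [2.87,-3.54,-0.4,0],
  ],
  gripper=100,
)

```text
time: 2.65
eef_pos: [540.3, 213.0, 283.7]
orientation: [0.993, 0.115, -0.0, 0.0]
wrist_force: [0.3, -0.8, -0.1]
gripper_width: 0.997
gripper_force: 0.0
```

>>> arm_command(
  commands=[
    [0,0,0,-0.155],
    [0,0,0,-0.155],
    [0,0,0,-0.155],
    [0,0,0,-0.155],
    [0,0,0,-0.155],
    [0,0,0,-0.155],
    [0,0,0,-0.155],
    [0,0,0,-0.155],
    [0,0,0,0],
    [0,0,0,0],
  ],
)

```text
time: 3.9
eef_pos: [539.9, 211.5, 283.7]
orientation: [0.743, 0.67, -0.0, -0.0]
wrist_force: [0.6, -0.4, -0.3]
gripper_width: 1.001
gripper_force: 0.0
```

Run:
```python
from h import *
n="wrist"; C=cam(n); s=robot.state(); print(s["eef_pos"],s["q"],R.from_quat(s["orientation"]).as_matrix()[:,0],s["time"],s["wrist_force"])
im,D=robot.capture(n); np.savez("w1.npz",im=im,D=D,K=C[0],k1=C[1],M=C[2]); cv2.imwrite("pics/w1.png",im[:,:,::-1])
P=cloud(C,D);h=cv2.cvtColor(im,cv2.COLOR_RGB2HSV)
# knob: dark, around known region
m=(h[...,2]<75)&(P[...,2]>95)&(P[...,2]<190)&(abs(P[...,0]-545)<60)&(abs(P[...,1]-240)<50)
v,u=np.nonzero(m); print("knob px",m.sum(),u.min(),u.max(),v.min(),v.max(),P[m].mean(0),P[m].min(0),P[m].max(0))
b=(abs(h[...,0]-108.)<15)&(h[...,1]>110)&(h[...,2]>60)&(P[...,2]>30)&(P[...,2]<140)&(abs(P[...,1]-240)<60)
print("blue",b.sum()); q=P[b]; o=np.argsort(q[:,0])
for i in np.array_split(o,8): print(q[i].mean(0).round(0))
```

```text
[539.86325982 211.53140605 283.72848088] [ 2.52420581e-01  6.71965040e-02  1.63207171e+00 -5.91060093e-06
  1.44283738e+00  3.55578736e-01] [ 1.02974493e-01  9.94683980e-01 -1.84065463e-04] 3.9 [ 0.61357435 -0.41146536 -0.34278346]
knob px 910 272 315 143 182 [549.80379407 239.93127092 149.72268842] [530.10274389 219.40813244 129.30878571] [574.15025339 256.98363409 160.26386561]
blue 733
[523. 244. 116.]
[585. 239.  78.]
[597. 233.  70.]
[603. 233.  66.]
[610. 232.  62.]
[616. 231.  57.]
[622. 229.  54.]
[629. 230.  53.]
```

View pics/w1.png

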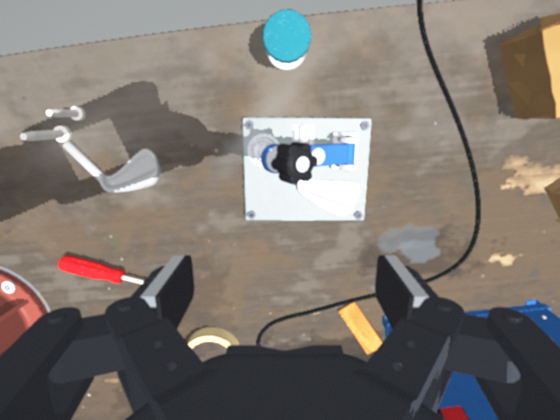

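The wrist view is aligned with the fixture. Plate corners are at (243,118), (370,118), (367,220) and (244,220), the knob cap is at (302,164), and the leaf runs right to (355,155).

Run:
```python
from h import *
z=np.load("w1.npz"); C=(z["K"],float(z["k1"]),z["M"]); P=cloud(C,z["D"])
px=[(370,118),(366.5,219.5),(244,220),(243,118)]
W=np.array([onz(C,*p,12)[:2] for p in px]); F=np.array([(95,45),(95,-105),(-85,-105),(-85,45)],float)
fc=F-F.mean(0);wc=W-W.mean(0); a=np.arctan2((fc[:,0]*wc[:,1]-fc[:,1]*wc[:,0]).sum(),(fc*wc).sum())
Rm=np.array([[np.cos(a),-np.sin(a)],[np.sin(a),np.cos(a)]]); t=W.mean(0)-Rm@F.mean(0)
print(W.round(0).tolist(),"yaw",a,"origin",t,"res",(F@Rm.T+t-W).round(1).tolist())
for n,p in(("hinge",(58,0)),("post",(-55,0))): print(n,(Rm@p+t).round(1))
print("cap",onz(C,302,164,149),P[164,302], "post?",onz(C,262,148,31))
```

```text
[[665.0, 270.0], [656.0, 122.0], [472.0, 141.0], [490.0, 288.0]] yaw -0.09849318907024567 origin [568.6319017  235.53275754] res [[2.5, 1.0], [-2.7, -0.8], [2.1, -1.3], [-2.0, 1.0]]
hinge [626.4 229.8]
post [513.9 240.9]
cap [560.05429563 236.05746883 149.        ] [559.9584202  236.38876682 151.25027979] post? [513.14905377 245.8517537   31.        ]
```

>>> arm_command(
  commands=[
    [1.35,-0.25,0,0],
    [1.35,-0.25,2,0],
    [0,0,4,0],
    [0,0,4,0],
    [0,0,4,0],
    [0,0,3.2,0],
    [0,0,0,0],
    [0,0,0,0],
  ],
)

```text
time: 4.95
eef_pos: [538.1, 239.6, 112.5]
orientation: [0.742, 0.671, 0.0, 0.0]
wrist_force: [-0.1, -0.4, 0.3]
gripper_width: 1.002
gripper_force: 0.0
```

>>> arm_command(
  commands=[
    [0,-0.4,0,0],
    [0,-0.3,0.2,0],
    [0,-0.3,0.2,0],
    [0,-0.3,0.2,0],
    [0,-0.3,0.2,0],
    [0,-0.3,0.2,0],
    [0,-0.3,0.25,0],
    [0,0,0,0],
  ],
)

```text
time: 5.95
eef_pos: [515.3, 241.1, 99.1]
orientation: [0.742, 0.671, -0.0, -0.0]
wrist_force: [-0.3, -0.0, 0.1]
gripper_width: 1.003
gripper_force: 0.0
```

```bash
cat > look.py <<'E'
from h import *
import sys
def look(n,tag):
    C=cam(n); s=robot.state(); im,D=robot.capture(n); cv2.imwrite(f"pics/{tag}.png",im[:,:,::-1]); P=cloud(C,D);h=cv2.cvtColor(im,cv2.COLOR_RGB2HSV)
    b=(abs(h[...,0]-108.)<15)&(h[...,1]>110)&(h[...,2]>60)&(P[...,2]>30)&(P[...,2]<140)&(abs(P[...,1]-240)<40)&(abs(P[...,0]-565)<75)
    q=P[b]; print(n,"blue",len(q)); o=np.argsort(q[:,0])
    for i in np.array_split(o,7): print(np.median(q[i],0).round(1))
    print({k:np.round(s[k],2) for k in("time","eef_pos","wrist_force","moment","q")})
look(sys.argv[1],sys.argv[2])
E
python3 look.py side s2
```

```text
side blue 547
[543.9 227.3  93.3]
[556.7 232.3  86.5]
[571.1 227.1  77.9]
[593.4 230.1  67.6]
[605.4 227.   60.4]
[618.3 227.9  54.6]
[633.  228.   50.6]
{'time': np.float64(5.95), 'eef_pos': array([515.33, 241.12,  99.07]), 'wrist_force': array([-0.29, -0.01,  0.08]), 'moment': array([ 0.02,  0.06, -0.02]), 'q': array([0.31, 0.21, 1.83, 0.  , 1.1 , 0.42])}
```

>>> arm_command(
  commands=[
    [0,-0.3,0.25,0],
    [0,-0.3,0.28,0],
    [0,-0.3,0.3,0],
    [0,-0.3,0.3,0],
    [0,-0.3,0.35,0],
    [0,-0.3,0.4,0],
    [0,0,0,0],
  ],
)

```text
time: 6.88
eef_pos: [497.2, 242.8, 79.9]
orientation: [0.742, 0.671, -0.001, -0.0]
wrist_force: [-0.7, 0.6, 0.4]
gripper_width: 1.002
gripper_force: 0.0
```

```bash
python3 look.py side s3
```

```text
side blue 507
[534.  229.3  72.2]
[548.8 235.1  69.1]
[568.4 225.8  63. ]
[590.1 229.3  58.7]
[604.2 228.8  55. ]
[618.5 228.2  52.8]
[633.  228.4  49.8]
{'time': np.float64(6.88), 'eef_pos': array([497.18, 242.77,  79.92]), 'wrist_force': array([-0.71,  0.64,  0.4 ]), 'moment': array([ 0.06,  0.05, -0.03]), 'q': array([ 0.33,  0.21,  1.88, -0.  ,  1.06,  0.43])}
```

View pics/s3.png

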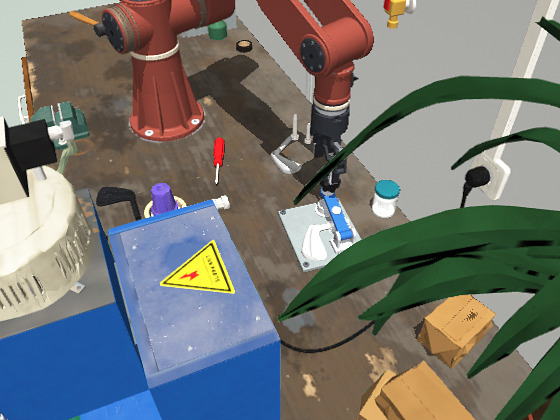

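The leaf is now nearly down, with the fingers straddling the knob at (333,190). The hinge slope reads about 0.24 rad, so I'll keep pulling.

>>> arm_command(
  commands=[
    [0,-0.3,0.35,0],
    [0,-0.3,0.35,0],
    [0,-0.3,0.35,0],
    [0,-0.3,0.3,0],
    [0,0,0,0],
  ],
)

```text
time: 7.55
eef_pos: [485.3, 244.1, 66.7]
orientation: [0.742, 0.671, -0.001, -0.0]
wrist_force: [-1.1, 0.4, -0.6]
gripper_width: 0.999
gripper_force: 0.0
```

```bash
python3 look.py side s4
```

```text
side blue 464
[530.3 231.3  59. ]
[546.4 234.3  57.2]
[571.1 226.8  54.5]
[589.4 229.1  53.3]
[604.6 227.4  51.1]
[619.4 228.6  51.4]
[633.4 228.3  49.1]
{'time': np.float64(7.55), 'eef_pos': array([485.26, 244.08,  66.69]), 'wrist_force': array([-1.13,  0.4 , -0.57]), 'moment': array([0.01, 0.01, 0.01]), 'q': array([0.34, 0.21, 1.91, 0.  , 1.03, 0.44])}
```

>>> arm_command(
  commands=[
    [0,0.5,0,0],
    [0,0,0.5,0],
    [0,0,0.5,0],
    [0,0,0.5,0],
    [0,0,0.3,0],
    [0,0,0,0],
  ],
)

```text
time: 8.35
eef_pos: [490.6, 243.7, 49.0]
orientation: [0.742, 0.671, -0.0, -0.0]
wrist_force: [-2.4, 0.2, 4.0]
gripper_width: 1.005
gripper_force: 1.5
```

>>> arm_command(
  commands=[
    [0,0,0.3,0],
    [0,0,0.3,0],
    [0,0,0,0],
  ],
)

```text
time: 8.72
eef_pos: [491.7, 244.0, 45.2]
orientation: [0.742, 0.671, 0.0, 0.0]
wrist_force: [-6.0, -1.9, 13.4]
gripper_width: 0.996
gripper_force: 6.2
```

>>> arm_command(
  commands=[
    [0,0,0.2,0],
    [0,0,0.2,0],
    [0,0,0,0],
  ],
)

```text
time: 9.1
eef_pos: [493.0, 244.5, 43.9]
orientation: [0.742, 0.671, 0.001, 0.001]
wrist_force: [-11.2, -2.9, 24.8]
gripper_width: 0.998
gripper_force: 12.0
```

```bash
python3 look.py side s5
```

```text
side blue 446
[529.1 229.1  51.5]
[546.5 235.   52. ]
[572.8 226.9  50.3]
[589.4 229.1  50.6]
[604.4 227.1  50.1]
[621.2 228.   51.5]
[633.9 228.6  49.7]
{'time': np.float64(9.1), 'eef_pos': array([492.97, 244.46,  43.93]), 'wrist_force': array([-11.23,  -2.91,  24.81]), 'moment': array([-0.47,  0.8 , -0.12]), 'q': array([ 0.33,  0.25,  1.9 , -0.  ,  0.98,  0.43])}
```

>>> arm_command(
  commands=[
    [0,0,-0.9,0],
    [0,0,-0.9,0],
    [0,0,-0.9,0],
    [-0.1,1.0,0,0],
    [0,1.0,0,0],
    [0,0,0,0],
    [0,0,0,0],
  ],
)

```text
time: 10.02
eef_pos: [510.5, 240.4, 65.6]
orientation: [0.742, 0.67, -0.001, -0.0]
wrist_force: [0.0, 0.3, 0.2]
gripper_width: 0.998
gripper_force: 0.0
```

```bash
python3 look.py side s6
python3 - <<'E'
from h import *
n="wrist"; C=cam(n); s=robot.state(); im,D=robot.capture(n); P=cloud(C,D); cv2.imwrite("pics/w6.png",im[:,:,::-1])
h=cv2.cvtColor(im,cv2.COLOR_RGB2HSV)
m=(h[...,1]<40)&(h[...,2]>150)&(P[...,2]>85)&(P[...,2]<110)&(abs(P[...,0]-514)<25)&(abs(P[...,1]-241)<25)
print(m.sum(),P[m].mean(0) if m.any() else 0)
print(s["eef_pos"],C[2][:3,3])
E
```

```text
side blue 441
[530.5 229.4  51.4]
[546.6 234.7  51.8]
[573.9 227.8  50.5]
[590.4 229.7  50.1]
[604.1 228.8  50.1]
[621.2 229.   51.7]
[633.5 227.   48.9]
{'time': np.float64(10.02), 'eef_pos': array([510.52, 240.4 ,  65.59]), 'wrist_force': array([0.  , 0.29, 0.21]), 'moment': array([-0.03,  0.03, -0.01]), 'q': array([0.32, 0.25, 1.86, 0.  , 1.04, 0.42])}
749 [515.70882639 240.05091701  99.04353116]
[510.39655335 240.47391652  65.63913345] [517.58984119 309.85598693 235.25851235]
```

View pics/w6.png

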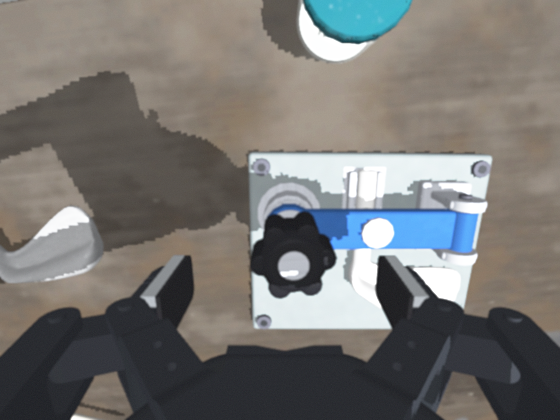

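The wrist view shows the leaf shut and level, with the knob at (294,262) between the finger pads. The cap is at about (515,240.5), so I'll centre on it and grip.

>>> arm_command(
  commands=[
    [0.05,0.45,0,0],
    [0,0,0,0],
  ],
)

```text
time: 10.38
eef_pos: [515.8, 240.8, 66.4]
orientation: [0.742, 0.671, 0.0, 0.0]
wrist_force: [0.6, 0.3, 0.4]
gripper_width: 0.999
gripper_force: 0.0
```

>>> arm_command(
  commands=[
    [0,0,0,0],
    [0,0,0,0],
    [0,0,0,0],
    [0,0,0,0],
    [0,0,0,0],
    [0,0,0,0],
    [0,0,0,0],
    [0,0,0,0],
  ],
  gripper=0,
)

```text
time: 11.38
eef_pos: [515.4, 240.8, 66.3]
orientation: [0.742, 0.67, 0.0, -0.0]
wrist_force: [-1.0, 0.9, 2.4]
gripper_width: -0.003
gripper_force: 1.1
```

```bash
python3 look.py side s7
python3 - <<'E'
from h import *
C=cam("wrist"); im,D=robot.capture("wrist"); a=im
b,_=robot.capture("side"); b=cv2.resize(b[150:290,270:410],(420,420),interpolation=cv2.INTER_CUBIC)
c=np.hstack([a[:,70:450],b]); cv2.imwrite("pics/w7.png",c[:,:,::-1])
E
```

```text
side blue 440
[530.6 229.7  50.2]
[546.5 233.4  50.2]
[574.7 227.2  49.2]
[589.3 228.9  49.8]
[604.1 227.5  49.7]
[622.1 228.4  51.6]
[633.6 228.9  49.1]
{'time': np.float64(11.38), 'eef_pos': array([515.4 , 240.82,  66.29]), 'wrist_force': array([-1.01,  0.9 ,  2.43]), 'moment': array([0.12, 0.3 , 0.02]), 'q': array([0.31, 0.26, 1.85, 0.  , 1.04, 0.41])}
```

View pics/w7.png

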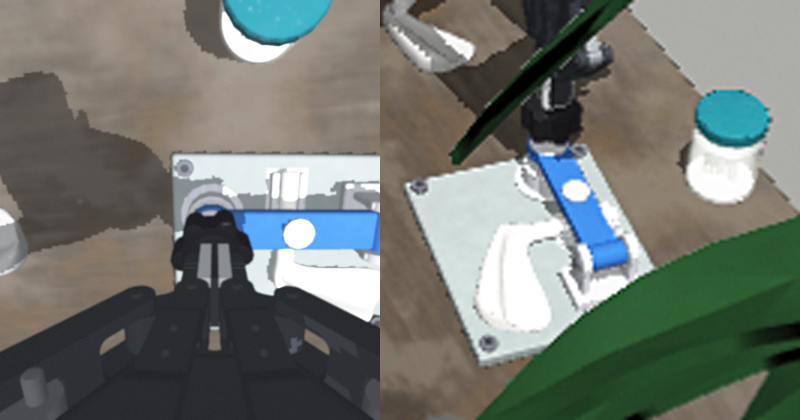

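Run:
```python
from h import *
C=cam("wrist"); im,D=robot.capture("wrist"); P=cloud(C,D)
for v in range(200,330,6): print(v,P[v,284].round(0),P[v,262].round(0),im[v,284],int(D[v,284]))
print(robot.calibration("wrist")["hand_eye"])
```

```text
200 [517. 256.  30.] [500. 254.  15.] [178 184 190] 212
206 [517. 257.  49.] [501. 254.  31.] [ 40  73 121] 194
212 [517. 255.  53.] [505. 261.  70.] [177 182 188] 191
218 [517. 258.  75.] [506. 261.  81.] [28 28 28] 168
224 [517. 259.  87.] [506. 261.  90.] [31 32 35] 157
230 [517. 257.  91.] [506. 258.  91.] [38 37 41] 153
236 [517. 254.  92.] [506. 255.  91.] [39 38 43] 154
242 [516. 252.  94.] [505. 252.  92.] [36 35 41] 152
248 [516. 252. 103.] [505. 250.  94.] [38 38 41] 143
254 [517. 253. 110.] [506. 250. 102.] [41 40 41] 136
260 [516. 252. 116.] [506. 249. 107.] [39 38 42] 131
266 [517. 253. 122.] [507. 249. 113.] [39 38 41] 125
272 [516. 252. 126.] [507. 249. 119.] [36 36 39] 121
278 [516. 252. 131.] [509. 256. 136.] [48 48 51] 116
284 [516. 250. 131.] [509. 255. 139.] [52 52 56] 117
290 [516. 247. 130.] [509. 254. 142.] [54 54 56] 118
296 [516. 244. 131.] [509. 255. 146.] [53 54 57] 119
302 [515. 242. 131.] [510. 254. 149.] [53 53 56] 120
308 [515. 239. 130.] [511. 259. 159.] [56 55 58] 121
314 [515. 237. 131.] [511. 259. 163.] [54 53 57] 120
320 [515. 233. 131.] [511. 258. 164.] [53 53 56] 122
326 [514. 231. 131.] [511. 259. 167.] [114 121 122] 122
[[ 4.24399689e-04  9.62195827e-01  2.72358239e-01  6.96802766e+01]
 [ 9.99999910e-01 -4.00604533e-04 -1.42972142e-04 -3.52293011e-02]
 [-2.84592530e-05  2.72358275e-01 -9.62195910e-01 -1.69649301e+02]
 [ 0.00000000e+00  0.00000000e+00  0.00000000e+00  1.00000000e+00]]
```

The shut fingers appear to sit over or in the middle of the knob, and it was not gripped. I'll back straight up gently and check.

>>> arm_command(
  commands=[
    [0,0,-0.3,0],
    [0,0,-0.3,0],
    [0,0,-0.3,0],
  ],
)

```text
time: 11.95
eef_pos: [515.6, 240.5, 75.3]
orientation: [0.742, 0.671, 0.0, 0.0]
wrist_force: [0.9, 0.5, -0.9]
gripper_width: 0.0
gripper_force: 0.0
```

Run:
```python
from h import *
C=cam("wrist"); im,D=robot.capture("wrist"); P=cloud(C,D)
for v in range(206,300,6): print(v,P[v,284].round(0),P[v,262].round(0),P[v,300].round(0))
b,_=robot.capture("side"); b=cv2.resize(b[150:290,270:410],(420,420),interpolation=cv2.INTER_CUBIC)
c=np.hstack([im[130:330,180:390].repeat(2,0).repeat(2,1)[:400],b[:400]]); cv2.imwrite("pics/w8.png",c[:,:,::-1])
```

```text
206 [517. 255.  52.] [501. 251.  31.] [527. 253.  47.]
212 [517. 259.  76.] [505. 261.  79.] [526. 259.  81.]
218 [517. 258.  87.] [506. 261.  92.] [526. 260.  94.]
224 [517. 258.  95.] [506. 259.  95.] [525. 258.  96.]
230 [517. 255.  95.] [506. 256.  96.] [525. 254.  96.]
236 [517. 252.  97.] [505. 253.  96.] [525. 251.  96.]
242 [516. 249.  98.] [505. 250.  97.] [525. 248.  96.]
248 [517. 252. 113.] [505. 247.  98.] [524. 245.  98.]
254 [517. 252. 119.] [506. 249. 111.] [524. 247. 110.]
260 [517. 252. 125.] [506. 250. 118.] [523. 252. 125.]
266 [517. 253. 131.] [507. 249. 122.] [523. 252. 131.]
272 [517. 252. 135.] [507. 249. 128.] [523. 252. 137.]
278 [517. 252. 140.] [509. 255. 145.] [523. 252. 142.]
284 [516. 249. 140.] [509. 256. 149.] [522. 253. 147.]
290 [516. 247. 139.] [509. 254. 150.] [522. 253. 151.]
296 [516. 244. 140.] [509. 253. 153.] [522. 253. 154.]
```

View pics/w8.png

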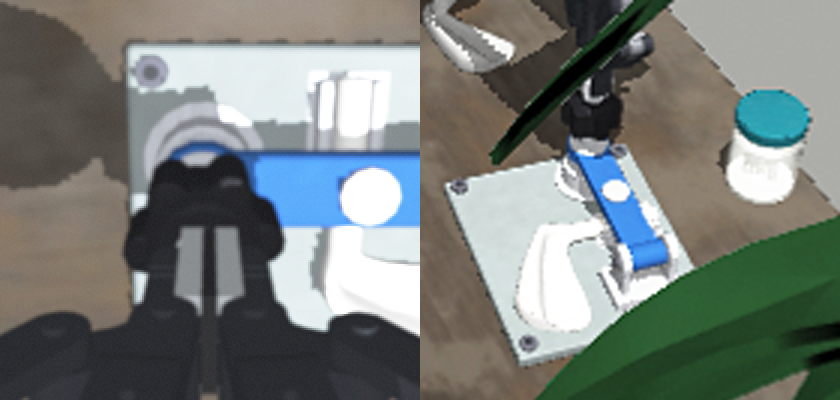

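Run:
```python
from h import *
print(robot.grasp_offset)
z=np.load("w1.npz"); C=(z["K"],float(z["k1"]),z["M"]); P=cloud(C,z["D"]); T=np.array([539.86,211.53,283.73])
# tool coords
ty=np.array([.995,-.103,0]);tx=np.array([.103,.995,0]); Q=P-T
for u in(185,190,384,390,165,410):
  for v in(258,264,270,285,300): q=Q[v,u]; print(u,v,(q@tx).round(0),(q@ty).round(0),-q[2].round(0))
```

```text
18.700000000000003
185 258 12.0 -43.0 -48.0
185 264 10.0 -43.0 -49.0
185 270 7.0 -43.0 -49.0
185 285 1.0 -43.0 -52.0
185 300 -6.0 -43.0 -53.0
190 258 9.0 -43.0 -42.0
190 264 6.0 -43.0 -43.0
190 270 4.0 -43.0 -43.0
190 285 -3.0 -43.0 -45.0
190 300 -9.0 -43.0 -48.0
384 258 11.0 44.0 -47.0
384 264 9.0 43.0 -49.0
384 270 8.0 43.0 -51.0
384 285 1.0 43.0 -53.0
384 300 -5.0 43.0 -55.0
390 258 12.0 46.0 -48.0
390 264 12.0 44.0 -53.0
390 270 12.0 42.0 -59.0
390 285 5.0 43.0 -59.0
390 300 -1.0 43.0 -61.0
165 258 -146.0 -192.0 283.0
165 264 -157.0 -194.0 284.0
165 270 12.0 -48.0 -59.0
165 285 12.0 -43.0 -70.0
165 300 7.0 -43.0 -73.0
410 258 -147.0 204.0 285.0
410 264 -158.0 205.0 285.0
410 270 8.0 54.0 -52.0
410 285 11.0 46.0 -69.0
410 300 10.0 43.0 -77.0
```

The image shows the shut fingertips just above the knob top, about 26 mm behind the reported TCP. They had only rested on the knob, so I'll open, go about 29 mm lower and grip.

>>> arm_command(
  commands=[
    [0,0,-0.5,0],
    [0,0,0,0],
    [0,0,0,0],
    [0,0,0,0],
    [0,0,0,0],
    [0,0,0,0],
  ],
  gripper=100,
)

```text
time: 12.8
eef_pos: [515.3, 240.7, 80.1]
orientation: [0.742, 0.671, -0.0, -0.0]
wrist_force: [0.2, 0.4, -0.9]
gripper_width: 1.003
gripper_force: 0.0
```

>>> arm_command(
  commands=[
    [0,0,1.2,0],
    [0,0,1.2,0],
    [0,0,1.0,0],
    [0,0,0,0],
  ],
)

```text
time: 13.3
eef_pos: [513.9, 240.2, 44.4]
orientation: [0.742, 0.67, -0.002, -0.001]
wrist_force: [-0.4, 0.4, 0.3]
gripper_width: 1.002
gripper_force: 0.0
```

>>> arm_command(
  commands=[
    [0,0,0,0],
    [0,0,0,0],
    [0,0,0,0],
    [0,0,0,0],
    [0,0,0,0],
    [0,0,0,0],
  ],
  gripper=0,
)

```text
time: 14.05
eef_pos: [514.7, 240.9, 46.1]
orientation: [0.742, 0.67, -0.0, -0.0]
wrist_force: [-4.0, 2.0, 1.8]
gripper_width: 0.487
gripper_force: 60.3
```

>>> arm_command(
  commands=[
    [0,0,0.2,0],
    [0,0,0.2,0],
    [0,0,0,0],
  ],
)

```text
time: 14.42
eef_pos: [514.7, 240.9, 41.9]
orientation: [0.742, 0.67, -0.0, -0.001]
wrist_force: [-3.9, 1.7, 3.2]
gripper_width: 0.488
gripper_force: 60.4
```

>>> arm_command(
  commands=[
    [0,0,0.1,0],
    [0,0,0.1,0],
    [0,0,0,0],
  ],
)

```text
time: 14.8
eef_pos: [514.7, 240.9, 40.1]
orientation: [0.742, 0.67, -0.001, -0.001]
wrist_force: [-5.3, 2.3, 2.9]
gripper_width: 0.483
gripper_force: 60.5
```

>>> arm_command(
  commands=[
    [0,0,0.1,0],
    [0,0,0.1,0],
    [0,0,0,0],
  ],
)

```text
time: 15.18
eef_pos: [514.7, 240.9, 39.2]
orientation: [0.742, 0.67, -0.001, -0.001]
wrist_force: [-7.3, 1.4, 9.0]
gripper_width: 0.485
gripper_force: 61.0
```

>>> arm_command(
  commands=[
    [0,-0.1,0,0],
    [0,0,0,-0.1],
    [0,0,0,-0.1],
    [0,0,0,0],
  ],
)

```text
time: 15.68
eef_pos: [514.6, 241.0, 39.7]
orientation: [0.671, 0.742, 0.0, -0.0]
wrist_force: [-6.9, 1.1, 9.7]
gripper_width: 0.486
gripper_force: 61.0
```

>>> arm_command(
  commands=[
    [0,0,0,-0.1],
    [0,0,0,-0.1],
    [0,0,0,0],
  ],
)

```text
time: 16.05
eef_pos: [514.6, 241.1, 40.1]
orientation: [0.594, 0.805, -0.0, -0.0]
wrist_force: [-7.6, 0.2, 11.9]
gripper_width: 0.482
gripper_force: 61.2
```

>>> arm_command(
  commands=[
    [0,0,0,-0.1],
    [0,0,0,-0.1],
    [0,0,0,0],
  ],
)

```text
time: 16.42
eef_pos: [514.6, 241.1, 40.6]
orientation: [0.51, 0.86, -0.0, -0.0]
wrist_force: [-8.8, -0.5, 13.8]
gripper_width: 0.488
gripper_force: 61.5
```

>>> arm_command(
  commands=[
    [0,0,0,-0.1],
    [0,0,0,-0.1],
    [0,0,0,0],
  ],
)

```text
time: 16.8
eef_pos: [514.7, 241.1, 40.8]
orientation: [0.422, 0.907, 0.0, -0.0]
wrist_force: [-9.9, -1.5, 16.8]
gripper_width: 0.486
gripper_force: 61.6
```

>>> arm_command(
  commands=[
    [0,0,0,-0.1],
    [0,0,0,-0.05],
    [0,0,0,0],
  ],
)

```text
time: 17.18
eef_pos: [514.6, 241.2, 40.4]
orientation: [0.353, 0.936, 0.0, -0.0]
wrist_force: [-9.1, 0.2, 13.2]
gripper_width: 0.485
gripper_force: 61.2
```

>>> arm_command(
  commands=[
    [0,0,0,-0.1],
    [0,0,0,-0.05],
    [0,0,0,0],
  ],
)

```text
time: 17.55
eef_pos: [514.4, 241.2, 39.4]
orientation: [0.282, 0.959, 0.0, -0.0]
wrist_force: [-6.9, 1.0, 8.4]
gripper_width: 0.486
gripper_force: 60.8
```

The force and height are both falling, so the thread start has been reached. I'll follow it down with the press.

>>> arm_command(
  commands=[
    [0,0,0.1,-0.04],
    [0,0,0.1,0],
    [0,0,0,0],
  ],
)

```text
time: 17.92
eef_pos: [514.4, 241.3, 37.5]
orientation: [0.263, 0.965, 0.0, -0.0]
wrist_force: [-6.5, 0.7, 9.9]
gripper_width: 0.486
gripper_force: 60.8
```

>>> arm_command(
  commands=[
    [0,0,0.1,0],
    [0,0,0.1,0],
    [0,0,0,0],
  ],
)

```text
time: 18.3
eef_pos: [514.2, 241.3, 34.6]
orientation: [0.263, 0.965, 0.0, -0.0]
wrist_force: [-5.5, 1.4, 5.8]
gripper_width: 0.483
gripper_force: 60.5
```

>>> arm_command(
  commands=[
    [0,0,0.1,0],
    [0,0,0,0],
    [0,0,0,0],
  ],
)

```text
time: 18.68
eef_pos: [514.2, 241.3, 34.1]
orientation: [0.263, 0.965, 0.0, -0.0]
wrist_force: [-7.6, 0.8, 7.3]
gripper_width: 0.489
gripper_force: 60.8
```

>>> arm_command(
  commands=[
    [0,0,0.02,0.1],
    [0,0,0.03,0.1],
    [0,0,0.03,0.1],
    [0,0,0.02,0.1],
    [0,0,0,0],
  ],
)

```text
time: 19.3
eef_pos: [514.3, 241.2, 33.1]
orientation: [0.45, 0.893, 0.0, -0.0]
wrist_force: [-6.5, 1.4, 7.5]
gripper_width: 0.484
gripper_force: 60.8
```

>>> arm_command(
  commands=[
    [0,0,0.03,0.1],
    [0,0,0.03,0.1],
    [0,0,0.03,0.1],
    [0,0,0.03,0.1],
    [0,0,0,0],
  ],
)

```text
time: 19.92
eef_pos: [514.5, 241.2, 32.1]
orientation: [0.618, 0.786, 0.0, -0.0]
wrist_force: [-7.0, 0.6, 8.2]
gripper_width: 0.485
gripper_force: 60.9
```

>>> arm_command(
  commands=[
    [0,0,0.03,0.1],
    [0,0,0.03,0.1],
    [0,0,0.02,0.1],
    [0,0,0.02,0.1],
    [0,0,0,0],
  ],
)

```text
time: 20.55
eef_pos: [514.7, 241.0, 31.6]
orientation: [0.762, 0.648, 0.0, 0.0]
wrist_force: [-8.2, -0.0, 10.8]
gripper_width: 0.484
gripper_force: 61.1
```

Run:
```python
from h import *
s=robot.state(); print(s["moment"],s["q"],R.from_quat(s["orientation"]).as_euler("zyx"),s["eef_pos"],s["wrist_force"])
```

```text
[ 0.06188661  0.94835497 -0.05323485] [ 3.14504251e-01  3.06647626e-01  1.86112190e+00 -1.60219513e-04
  9.73632506e-01  4.75816581e-01] [-1.40957407e+00  2.22265435e-04  3.14152563e+00] [514.68165793 240.99091612  31.61121577] [-8.24070446 -0.01691013 10.79938571]
```

>>> arm_command(
  commands=[
    [0,0,0,0.1],
    [0,0,0,0.1],
    [0,0,0,0],
  ],
)

```text
time: 20.92
eef_pos: [514.7, 240.8, 31.4]
orientation: [0.823, 0.569, 0.0, 0.0]
wrist_force: [-6.5, 0.2, 9.5]
gripper_width: 0.484
gripper_force: 61.0
```

Run:
```python
from h import *
s=robot.state(); print(s["moment"],s["q"][5],R.from_quat(s["orientation"]).as_euler("zyx")[0],s["eef_pos"],s["wrist_force"])
```

```text
[-0.02074363  0.84530492 -0.0368151 ] 0.6758026643346849 -1.2097817030192322 [514.72411345 240.84156278  31.4159959 ] [-6.46004465  0.23933552  9.48361252]
```

>>> arm_command(
  commands=[
    [0,0,0.03,0.1],
    [0,0,0.03,0.1],
    [0,0,0.02,0.1],
    [0,0,0,0],
  ],
)

```text
time: 21.42
eef_pos: [514.7, 240.6, 31.2]
orientation: [0.897, 0.441, -0.0, 0.001]
wrist_force: [-8.0, -0.4, 13.0]
gripper_width: 0.483
gripper_force: 60.1
```

```bash
cat > st.py <<'E'
from h import *
s=robot.state(); print(s["moment"].round(2),s["q"][5].round(3),R.from_quat(s["orientation"]).as_euler("zyx")[0].round(3),s["eef_pos"].round(1),s["wrist_force"].round(1))
E
python3 st.py
```

```text
[-0.24  1.06  0.82] 0.973 -0.915 [514.7 240.6  31.2] [-8.  -0.4 13. ]
```

>>> arm_command(
  commands=[
    [0,0,0,0.08],
    [0,0,0,0],
  ],
)

```text
time: 21.68
eef_pos: [513.7, 239.1, 30.5]
orientation: [0.914, 0.406, -0.002, 0.002]
wrist_force: [-9.3, -3.6, 11.9]
gripper_width: 0.481
gripper_force: 59.2
```

```bash
python3 st.py
```

```text
[-0.9   1.11  1.  ] 1.052 -0.836 [513.7 239.1  30.5] [-9.3 -3.6 11.9]
```

It is tight at 1 N m. Next I release, rise and verify.

>>> arm_command(
  commands=[
    [0,0,0,0],
    [0,0,0,0],
    [0,0,0,0],
    [0,0,0,0],
    [0,0,-1,0],
    [0,0,-3,0],
    [0,0,-4,0],
    [0,0,-4,0],
    [0,0,0,0],
    [0,0,0,0],
  ],
  gripper=100,
)

```text
time: 22.92
eef_pos: [514.1, 240.7, 149.2]
orientation: [0.915, 0.403, 0.0, 0.0]
wrist_force: [-1.2, 0.1, -0.6]
gripper_width: 1.002
gripper_force: 0.0
```

```bash
python3 look.py side s9
python3 - <<'E'
from h import *
C=cam("wrist"); im,D=robot.capture("wrist"); P=cloud(C,D); cv2.imwrite("pics/w9.png",im[:,:,::-1])
h=cv2.cvtColor(im,cv2.COLOR_RGB2HSV)
m=(h[...,1]<40)&(h[...,2]>150)&(P[...,2]>70)&(P[...,2]<110)&(np.hypot(P[...,0]-514,P[...,1]-241)<20)
print("cap",m.sum(),P[m].mean(0))
m=(h[...,2]<75)&(P[...,2]>65)&(P[...,2]<110)&(np.hypot(P[...,0]-514,P[...,1]-241)<25); print("knob top",np.percentile(P[m][:,2],[50,90]))
E
```

```text
side blue 429
[531.  231.1  48.7]
[546.5 233.7  49. ]
[576.2 225.8  48.7]
[591.1 227.6  49.5]
[604.3 228.3  49. ]
[623.  229.3  51.8]
[633.  227.6  48.1]
{'time': np.float64(22.92), 'eef_pos': array([514.11, 240.71, 149.23]), 'wrist_force': array([-1.21,  0.09, -0.63]), 'moment': array([-0.01,  0.06,  0.06]), 'q': array([ 0.31,  0.15,  1.8 , -0.  ,  1.19,  1.06])}
cap 319 [514.01065327 240.99626739  81.32369578]
knob top [79.52988858 81.30659699]
```

View pics/w9.png

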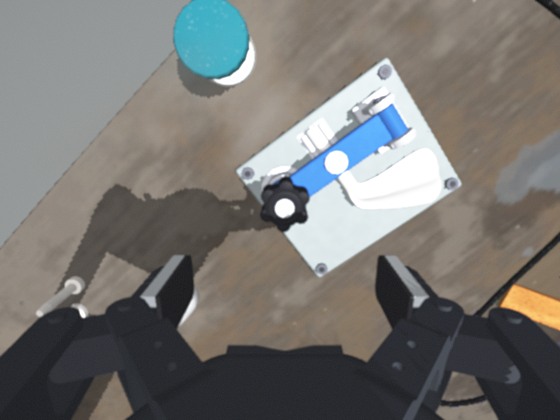

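The picture shows the leaf level, the knob down at (285,207) with its top at 81 mm (home is 81.6), the iron in place and the gripper clear.

```bash
python3 -c "
from workcell import robot
print(robot.job_done())"
```

```text
the job is handed in; nothing more can be done
None
```

The iron is clamped and the job is handed in after about 23 s: the leaf is shut level, the knob went tight at about 1 N m with its top at 81 mm (81.6 is home), and in the last picture the iron, jar and tape look undisturbed, though I did not measure that or the pad force.

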